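Send out the sterilised bottles after an autoclave run

ROBOT

A 6-joint arm with a two-finger parallel gripper is mounted at the origin on the work surface. World frame = base frame: x ahead of the robot, y to its left, z up, the work surface at z = 0. Lengths are in m, angles in rad, forces in N, time in s.
With the tool pointing down it reaches from about 0.325 to 0.775 m from the base axis. Payload 5.5 kg.
Tool frame: the origin (TCP) lies midway between the tips of the shut fingers; the grasp point (between the pads) lies 19 mm behind it; z points along the fingers, y is the line along which they close (so a half turn about z gives the same grasp; the last joint's range is limited). The gripper opens to 88 mm and grips with 3 to 60 N. Pads are 20 mm wide; open, the fingers measure 115 mm over their backs; the gripper's body (75 mm by 178 mm) begins 61 mm behind the grasp point.
Start: joints at [-0.057, 0.091, 1.231, -0, 1.82, -0.057], TCP at [0.6, -0, 0.223] pointing down, gripper open.
Joint ranges: [-2.87, 2.87], [-0.86, 2.18], [0.17, 2.46], [-1.51, 4.65], [0.06, 2.69], [-2.65, 2.65]. Speed limits (rad/s): [2.57, 2.57, 3.01, 3.14, 3.14, 3.14].

INTERFACE

Orientations are given as a 3x3 rotation matrix whose columns are the frame's x, y, z axes.
In Python, from plant import ctrl, viewer, silhouettes, spot_point gives the robot as it stands.
- The arm moves only by the tool step_arm, never from a script. Its argument "moves" is text: rows parted by semicolons, each of 5 numbers parted by spaces: the finger opening in m, from 0 to 0.0878, then the shift along the tool's x, y, z in m, then the turn about the tool's z in degrees. A call has 1 to 20 rows; each row shifts and turns the commanded pose from where the row before left it, along the tool's axes as they then stand; what a row does not reach is not made up. A row lasts 1/12 s, in which the tool goes at most 41.7 mm and 7.16 degrees, less where a joint would pass 70% of its speed; a pose out of reach is approached as far as the arm can. A call is refused whole if a number of a shift passes 0.0417 or a number of a turn 7.16, either way. A call with a gripper value outside its range is refused whole. The fingers move at their own pace and stop on an object; "force" is the grip in N (left out, the last holds). Time passes only in rows, so rows that do not move let the fingers close. It gives the time, the measured TCP pose, the force, the opening and the grip force at its end, in the units of the state.
- ctrl.state(): the state, without advancing time (a new reading comes with each control period).
- viewer.read_camera(name): name is "scene" or "side" or "wrist"; returns a dict with "frame" (384x512x3 uint8, red, green, blue), "range_z" (384x512 float32, m along the optical axis (not along the pixel's ray), 0 where there is no reading), "mtx" (3x3 intrinsics, pixels), "D" ([k1, k2, p1, p2, k3] as OpenCV has them; the pictures are not rectified), "R" (3x3) and "t" (3): a world point X has camera coordinates R X + t; the wrist camera has in their place "mount" (4x4, takes a point from camera to tool coordinates, whose origin is the TCP and whose axes are the flange's). Camera axes: x right, y down, z forward; pixel columns grow to the right and rows downward; lengths in m; the calibration is good to about 2 mm. A picture is of the moment at which its call begins: read the wrist's pose just before it.
- ctrl.sign_off(): hands the job in; it is judged then, once.
Trained networks look in the newest picture that a camera, given by its name, has taken for a name from the list of things; names that differ only in an ending like _2 or _b are one class to them, and where a whole thing is asked for, a point or a joint stands for the part that bears it (a point fixed in the world has none). Each returns a list of dicts, best first, with "conf" (0 to 1); they miss things now and then, are a little off and sometimes report something else, mostly with a low value. They report only what shows in the picture. A call takes as long as a camera call.
- silhouettes(label, camera): "mask" (384x512 bool, what is visible of it) and "xy" ([column, row] in pixels, amid what is visible of it).
- spot_point(label, camera): "xy" ([column, row] in pixels: a listed point, or the origin of a listed thing).
The state is a dict: "time": time; "q": joint angles; "dq": joint speeds; "effort": joint torques, N m; "tool_pos": TCP position; "orientation": TCP orientation; "ft_force": force on the tool from outside, world axes, zero at the start; "moment": the same for the moment, N m; "gripper_width": finger opening in m; "grasp_force": force on a finger pad.
Only numpy, scipy, OpenCV 4.12 (cv2) and the standard library are available. Lean on these libraries where they do the work, as an engineer would, in place of code of your own. Each camera call takes 0.05 s, during which the arm holds its last target. There are 200 camera calls.

TASK

The autoclave run is over: take every bottle whose cap tape has turned striped out of the wire basket and stand it upright in the empty compartment of the order tray of its own cap colour, one after another. The bottles are glass, so set each one down before letting go; leave the two bottles with plain tape standing where they are in the basket for the next run.

Things in the scene. Friction and masses are not known exactly. Their poses are not given: they have to be found in the camera images.
- ok_blue_mid (a point): 50 ml clear glass bottle, blue screw cap, cream tape across the cap's top with three bold black stripes: sterilised. 91 mm tall; body 46 mm across (up to 55 mm), cap 40 mm across (67 to 91 mm up), 75 to 125 g. It stands upright in the wire basket; grip it from above by cap or body, at any yaw. The point lies on its axis, half-way up (45.5 mm above its underside); z up the axis.
- ok_red_mid (a point): 50 ml clear glass bottle, red screw cap, cream tape across the cap's top with three bold black stripes: sterilised. 91 mm tall; body 46 mm across (up to 55 mm), cap 40 mm across (67 to 91 mm up), 75 to 125 g. It stands upright in the wire basket; grip it from above by cap or body, at any yaw. The point lies on its axis, half-way up (45.5 mm above its underside); z up the axis.
- ok_yellow_mid (a point): 50 ml clear glass bottle, yellow screw cap, cream tape across the cap's top with three bold black stripes: sterilised. 91 mm tall; body 46 mm across (up to 55 mm), cap 40 mm across (67 to 91 mm up), 75 to 125 g. It stands upright in the wire basket; grip it from above by cap or body, at any yaw. The point lies on its axis, half-way up (45.5 mm above its underside); z up the axis.
- ok_green_mid (a point): 50 ml clear glass bottle, green screw cap, cream tape across the cap's top with three bold black stripes: sterilised. 91 mm tall; body 46 mm across (up to 55 mm), cap 40 mm across (67 to 91 mm up), 75 to 125 g. It stands upright in the wire basket; grip it from above by cap or body, at any yaw. The point lies on its axis, half-way up (45.5 mm above its underside); z up the axis.
- redo_blue_mid (a point): 50 ml clear glass bottle, blue screw cap, cream tape across the cap's top without stripes: not sterilised. Size and point as for the striped ones. All six bottles stand in one fixed wire basket, 206 x 296 mm, walls 46 mm high, floor 4 mm above the bench, in two rows of three 90 mm apart, 32 mm from the walls.
- redo_yellow_mid (a point): 50 ml clear glass bottle, yellow screw cap, cream tape across the cap's top without stripes: not sterilised. Size and place of the point as for the striped ones (half-way up, 45.5 mm above its underside). It stands upright among them in the basket.
- tray_blue: blue plastic order tray, fixed, 151 x 82 mm, walls 22 mm high. The compartment nearer the robot (76 x 76 mm inside) is empty, for the bottle; the farther one holds a stack of glass petri dishes (60 mm across, axis 74 mm from the origin along +x, 48 mm high). Origin: centre of the empty compartment, at bench height (z = 0), 3 mm below its floor. x points to the dishes, z up.
- tray_red: red plastic order tray, fixed, 151 x 82 mm, walls 22 mm high. The compartment nearer the robot (76 x 76 mm inside) is empty, for the bottle; the farther one holds a stack of glass petri dishes (60 mm across, axis 74 mm from the origin along +x, 48 mm high). Origin: centre of the empty compartment, at bench height (z = 0), 3 mm below its floor. x points to the dishes, z up.
- tray_yellow: yellow plastic order tray, fixed, 151 x 82 mm, walls 22 mm high. The compartment nearer the robot (76 x 76 mm inside) is empty, for the bottle; the farther one holds a stack of glass petri dishes (60 mm across, axis 74 mm from the origin along +x, 48 mm high). Origin: centre of the empty compartment, at bench height (z = 0), 3 mm below its floor. x points to the dishes, z up.
- tray_green: green plastic order tray, fixed, 151 x 82 mm, walls 22 mm high. The compartment nearer the robot (76 x 76 mm inside) is empty, for the bottle; the farther one holds a stack of glass petri dishes (60 mm across, axis 74 mm from the origin along +x, 48 mm high). Origin: centre of the empty compartment, at bench height (z = 0), 3 mm below its floor. x points to the dishes, z up.

How it is judged:
At the end, for the whole second after the job is handed in: All four striped-tape bottles stand upright (0.1 rad), at rest and released, on the floor of the empty compartment of the tray of their cap colour, within 17 mm of its centre along each tray axis; both plain-tape bottles stand upright within 25 mm of where they were (x of ok_blue_mid in the frame of tray_blue between -0.017 and 0.017 m and y of ok_blue_mid in the frame of tray_blue between -0.017 and 0.017 m and z of ok_blue_mid in the frame of tray_blue between 0.044 and 0.053 m and angle between each of ok_blue_mid, ok_red_mid, ok_yellow_mid, ok_green_mid, redo_blue_mid, redo_yellow_mid's own z axis and vertical below 0.1 rad and linear speed of each of ok_blue, ok_red, ok_yellow, ok_green below 0.02 m/s and x of ok_red_mid in the frame of tray_red between -0.017 and 0.017 m and y of ok_red_mid in the frame of tray_red between -0.017 and 0.017 m and z of ok_red_mid in the frame of tray_red between 0.044 and 0.053 m and x of ok_yellow_mid in the frame of tray_yellow between -0.017 and 0.017 m and y of ok_yellow_mid in the frame of tray_yellow between -0.017 and 0.017 m and z of ok_yellow_mid in the frame of tray_yellow between 0.044 and 0.053 m and x of ok_green_mid in the frame of tray_green between -0.017 and 0.017 m and y of ok_green_mid in the frame of tray_green between -0.017 and 0.017 m and z of ok_green_mid in the frame of tray_green between 0.044 and 0.053 m and distance of each of redo_blue_mid, redo_yellow_mid from where it was at the start of the episode below 0.025 m); the robot touches nothing.
It fails at once if the blue-capped bottle with plain tape moved by more than 25 mm or tipped (distance of redo_blue_mid from where it was at the start of the episode above 0.025 m or angle between redo_blue_mid's own z axis and vertical above 0.35 rad).
It fails at once if the yellow-capped bottle with plain tape moved by more than 25 mm or tipped (distance of redo_yellow_mid from where it was at the start of the episode above 0.025 m or angle between redo_yellow_mid's own z axis and vertical above 0.35 rad).
It fails at once if a glass bottle let go more than 25 mm above where it lands ((height (world z) of ok_blue_mid above 0.076 m and contact force between ok_blue and the fingers below 0.02 N) or (height (world z) of ok_red_mid above 0.076 m and contact force between ok_red and the fingers below 0.02 N) or (height (world z) of ok_yellow_mid above 0.076 m and contact force between ok_yellow and the fingers below 0.02 N) or (height (world z) of ok_green_mid above 0.076 m and contact force between ok_green and the fingers below 0.02 N)).
It also fails if it takes over 96 s, if anything falls off the work surface, if the arm or the gripper's body presses on something with over 40 N, if the wrist force passes 120 N, or if a joint passes its speed limit or range.

## Working session

There is one attempt and no reset: what is moved stays moved. The work goes in short steps, Python scripts to look and compute and a tool call to move; the robot and the scene stay as the last step left them, time stands still between calls to the robot, and variables do not carry over. Pictures are saved under pics/ and viewed, at most 14 in all, crops included, and the job is handed in when it is done.

Besides the shell and the picture viewer there is one more tool, called after ">>>" by a JSON object that holds its "op" and its "data", one argument or row to a line. step_arm: Moves the arm, as the interface text tells. Its arguments: {"type":"object","properties":{"moves":{"type":"string"},"force":{"type":"number"}},"required":["moves"]}

```bash
mkdir -p pics
cat > h.py <<'E'
import numpy as np, cv2
from plant import ctrl, viewer, silhouettes, spot_point
def world(c,xy,z=None,st=None):
    """pixel -> world at height z (ray-plane)"""
    if 'R' in c: R=np.array(c['R']).T; o=-R@np.array(c['t'])
    else:
        M=np.array(c['mount']); Rt=np.array(st['orientation'])
        R=Rt@M[:3,:3]; o=Rt@M[:3,3]+np.array(st['tool_pos'])
    u=cv2.undistortPoints(np.array([[xy]],float),np.array(c['mtx']),np.array(c['D']))[0,0]
    d=R@np.array([u[0],u[1],1]); return o+d*(z-o[2])/d[2]
E
python3 - <<'E'
from h import *
st=ctrl.state(); print(st['time'],st['tool_pos'],st['orientation'])
N=['ok_blue_mid','ok_red_mid','ok_yellow_mid','ok_green_mid','redo_blue_mid','redo_yellow_mid','tray_blue','tray_red','tray_yellow','tray_green']
for cam in ['scene','side']:
    c=viewer.read_camera(cam); cv2.imwrite(f'pics/{cam}.png',c['frame'][:,:,::-1])
    for n in N:
        z=0 if 'tray' in n else .0495
        print(cam,n,[(round(d['conf'],2),np.round(d['xy'],0),np.round(world(c,d['xy'],z),3)[:2]) for d in spot_point(n,cam)[:3]])
E
```

```text
0.0 [5.99706656e-01 1.68816328e-05 2.21515221e-01] [[-2.99320772e-05  9.99998145e-01 -1.92567388e-03]
 [ 9.99999996e-01  3.00842256e-05  7.89815326e-05]
 [ 7.90393186e-05 -1.92567151e-03 -9.99998143e-01]]
scene ok_blue_mid [(0.85, array([238., 215.]), array([ 0.59 , -0.085]))]
scene ok_red_mid [(0.78, array([258., 184.]), array([0.505, 0.014]))]
scene ok_yellow_mid [(0.85, array([270., 205.]), array([0.595, 0.011]))]
scene ok_green_mid [(0.87, array([229., 196.]), array([ 0.515, -0.084])), (0.66, array([327., 172.]), array([0.541, 0.228]))]
scene redo_blue_mid [(0.8, array([300., 198.]), array([0.605, 0.101]))]
scene redo_yellow_mid [(0.77, array([288., 179.]), array([0.522, 0.103]))]
scene tray_blue [(0.72, array([372., 170.]), array([0.55 , 0.404])), (0.33, array([173., 239.]), array([ 0.562, -0.269]))]
scene tray_red [(0.9, array([172., 239.]), array([ 0.562, -0.27 ]))]
scene tray_yellow [(0.88, array([327., 171.]), array([0.492, 0.266]))]
scene tray_green [(0.8, array([126., 256.]), array([ 0.568, -0.397]))]
side ok_blue_mid [(0.7, array([284., 212.]), array([ 0.601, -0.076]))]
side ok_red_mid [(0.87, array([247., 198.]), array([0.511, 0.013])), (0.37, array([244., 179.]), array([0.517, 0.127])), (0.36, array([243., 156.]), array([0.536, 0.289]))]
side ok_yellow_mid [(0.55, array([278., 194.]), array([0.605, 0.017]))]
side ok_green_mid [(0.83, array([247., 217.]), array([ 0.495, -0.08 ]))]
side redo_blue_mid []
side redo_yellow_mid [(0.47, array([242., 179.]), array([0.511, 0.126]))]
side tray_blue [(0.87, array([242., 158.]), array([0.544, 0.379]))]
side tray_red [(0.75, array([282., 279.]), array([ 0.549, -0.274])), (0.2, array([244., 182.]), array([0.524, 0.19 ]))]
side tray_yellow [(0.86, array([236., 173.]), array([0.505, 0.258]))]
side tray_green [(0.58, array([302., 320.]), array([ 0.563, -0.396]))]
```

View pics/scene.png

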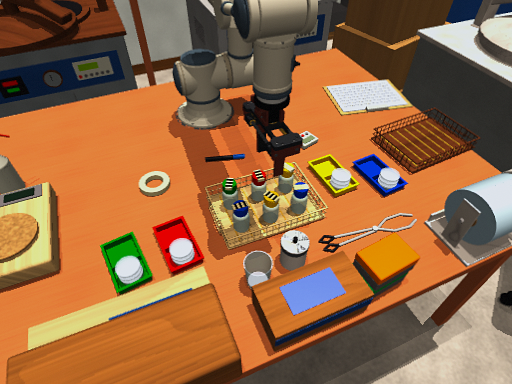

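Run:
```python
from h import *
st=ctrl.state()
c=viewer.read_camera('wrist'); cv2.imwrite('pics/wrist.png',c['frame'][:,:,::-1])
print(c['mount'])
for n in ['ok_blue_mid','ok_red_mid','ok_yellow_mid','ok_green_mid','redo_blue_mid','redo_yellow_mid']:
    print(n,[(round(d['conf'],2),np.round(d['xy'],0),np.round(world(c,d['xy'],.0495,st),3)[:2]) for d in spot_point(n,'wrist')[:3]],
     [(round(d['conf'],2),np.round(d['xy'],0),d['mask'].sum()) for d in silhouettes(n,'wrist')[:3]])
```

```text
[[-6.37340833e-04 -9.55737319e-01 -2.94220616e-01  8.15089718e-02]
 [ 9.99999729e-01 -7.17823155e-04  1.65555080e-04 -2.10734193e-04]
 [-3.69425538e-04 -2.94220430e-01  9.55737517e-01 -1.61819531e-01]
 [ 0.00000000e+00  0.00000000e+00  0.00000000e+00  1.00000000e+00]]
ok_blue_mid [(0.74, array([246., 164.]), array([0.597, 0.011])), (0.59, array([247., 245.]), array([ 0.598, -0.079]))] []
ok_red_mid [(0.95, array([156., 157.]), array([0.507, 0.018])), (0.72, array([249., 162.]), array([0.601, 0.013]))] [(0.9, array([155., 160.]), np.int64(2711))]
ok_yellow_mid [(0.83, array([249., 163.]), array([0.6  , 0.011]))] [(0.62, array([248., 164.]), np.int64(2250))]
ok_green_mid [(0.86, array([162., 243.]), array([ 0.505, -0.077]))] [(0.81, array([171., 228.]), np.int64(1399))]
redo_blue_mid [] [(0.91, array([248.,  68.]), np.int64(2232))]
redo_yellow_mid [(0.92, array([154.,  68.]), array([0.511, 0.103]))] [(0.83, array([148.,  66.]), np.int64(3123))]
```

View pics/wrist.png

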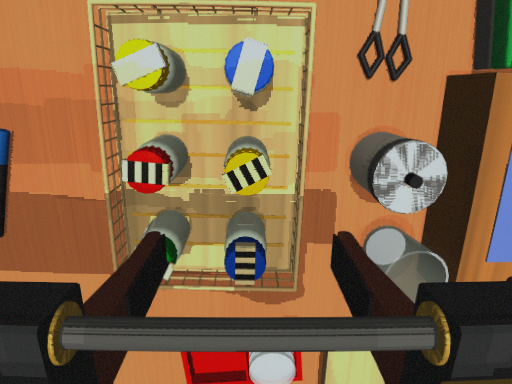

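The wrist view shows striped tapes on red (147,171), yellow (247,172), blue (245,261) and green (~168,250, behind the finger). The plain tapes are yellow (141,65) and blue (249,67), and must stay where they are.

Run:
```python
from h import *
st=ctrl.state()
c=viewer.read_camera('wrist')
for n,p in dict(red=(147,171),yel=(247,172),blue=(245,261),ry=(141,65),rb=(249,67)).items(): 
    x,y=p; z=np.median(c['range_z'][y-3:y+4,x-3:x+4]); 
    print(n,world(c,p,.095,st).round(4),z)
# tray walls by depth+colour from scene
for cam in ['scene','side']:
    c=viewer.read_camera(cam)
    for n in ['tray_blue','tray_red','tray_yellow','tray_green']:
        s=silhouettes(n,cam)
        if not s: print(cam,n,'none');continue
        m=s[0]['mask']; v,u=np.nonzero(m); z=c['range_z'][m]; 
        k=z>0; q=cv2.undistortPoints(np.c_[u,v].astype(float)[:,None],np.array(c['mtx']),np.array(c['D']))[:,0]
        P=(np.c_[q,np.ones(len(q))]*z[:,None]-np.array(c['t']))@np.array(c['R']); P=P[k&(P[:,2]>-.01)&(P[:,2]<.03)]
        r=cv2.minAreaRect(P[:,:2].astype(np.float32)); print(cam,n,round(s[0]['conf'],2),np.round(r[0],3),np.round(r[1],3),round(r[2],1),P.min(0).round(3),P.max(0).round(3))
```

```text
red [0.5102 0.0141 0.095 ] 0.29564166
yel [0.5984 0.0131 0.095 ] 0.29602808
blue [ 0.5963 -0.0742  0.095 ] 0.3217213
ry [0.5126 0.1024 0.095 ] 0.2699827
rb [0.6002 0.1003 0.095 ] 0.2705241
scene tray_blue 0.79 [0.57  0.419] [0.182 0.126] 3.3 [ 0.477  0.352 -0.003] [0.663 0.482 0.03 ]
scene tray_red 0.69 [ 0.58 -0.26] [0.186 0.093] 4.6 [ 0.485 -0.312 -0.004] [ 0.677 -0.213  0.03 ]
scene tray_yellow 0.86 [0.524 0.268] [0.161 0.1  ] 3.1 [ 0.444  0.214 -0.003] [0.607 0.321 0.03 ]
scene tray_green 0.97 [ 0.593 -0.399] [0.164 0.095] 8.7 [ 0.51  -0.451 -0.006] [ 0.679 -0.345  0.03 ]
side tray_blue 0.78 [0.579 0.448] [0.16  0.189] 3.5 [ 0.501  0.353 -0.001] [0.663 0.546 0.03 ]
side tray_red 0.79 [ 0.591 -0.26 ] [0.161 0.093] 4.2 [ 0.508 -0.312 -0.   ] [ 0.671 -0.213  0.03 ]
side tray_yellow 0.82 [0.523 0.288] [0.156 0.144] 1.3 [ 0.445  0.215 -0.001] [0.602 0.36  0.03 ]
side tray_green none
```

>>> {"op": "step_arm", "data": {
  "moves": "0.07 0.005 -0.03 0 0; 0.07 0.005 -0.03 0 0; 0.07 0.004 -0.0295 0 0; 0.07 0 0 0.02 0; 0.07 0 0 0.03 0; 0.07 0 0 0.03 0; 0.07 0 0 0 0",
  "force": 15
}}

```text
time: 2.88
tool_pos: [0.5074, 0.0141, 0.1361]
orientation: [[-0.0, 1.0, -0.01], [1.0, 0.0, 0.0], [0.0, -0.01, -1.0]]
ft_force: [-0.8, -0.6, -1.4]
gripper_width: 0.07
grasp_force: 0.0
```

>>> {"op": "step_arm", "data": {
  "moves": "0.07 0 0.003 0.025 0; 0.07 0 0 0.025 0; 0.07 0 0 0.015 0; 0.07 0 0 0 0; 0.07 0 0 0 0"
}}

```text
time: 3.3
tool_pos: [0.5136, 0.014, 0.0784]
orientation: [[0.0, 1.0, -0.0], [1.0, -0.0, 0.0], [0.0, -0.0, -1.0]]
ft_force: [0.7, 0.6, 1.2]
gripper_width: 0.0702
grasp_force: 0.0
```

Run:
```python
from h import *
c=viewer.read_camera('wrist'); cv2.imwrite('pics/w2.png',c['frame'][:,:,::-1])
c=viewer.read_camera('side'); cv2.imwrite('pics/s2.png',cv2.resize(c['frame'][120:300,170:400,::-1],None,fx=3,fy=3))
```

```text
(no output)
```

View pics/w2.png

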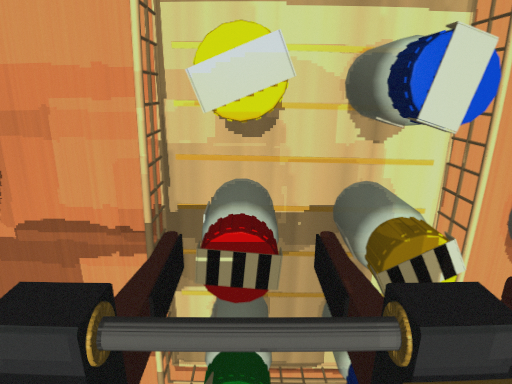

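View pics/s2.png

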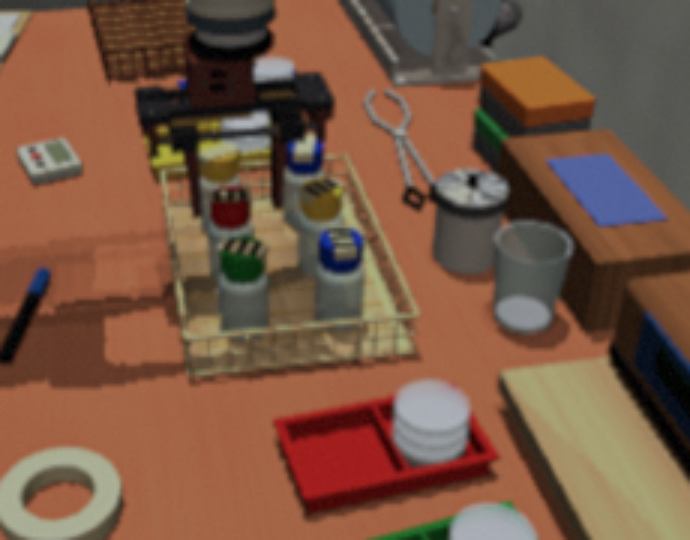

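The fingers straddle the red cap (wrist view, cap at ~(238,258), fingers at 183 and 315), with the bottle slightly to the left. I'll lower, shift and close.

>>> {"op": "step_arm", "data": {
  "moves": "0.07 0 -0.003 0.01 0; 0.07 0 0 0.004 0; 0.07 0 0 0 0; 0.07 0 0 0 0; 0.03 0 0 0 0; 0.03 0 0 0 0; 0.03 0 0 0 0; 0.03 0 0 0 0; 0.03 0 0 0 0; 0.03 0 0 0 0",
  "force": 15
}}

```text
time: 4.23
tool_pos: [0.5106, 0.014, 0.0637]
orientation: [[0.0, 1.0, 0.0], [1.0, -0.0, -0.0], [-0.0, 0.0, -1.0]]
ft_force: [0.4, 0.4, 0.5]
gripper_width: 0.0399
grasp_force: 15.0
```

>>> {"op": "step_arm", "data": {
  "moves": "0.03 0 0 -0.01 0; 0.03 0 0 -0.025 0; 0.03 0 0 -0.035 0; 0.03 0 0 -0.035 0; 0.03 0 0 -0.025 0; 0.03 -0.02 0.005 -0.01 0; 0.03 -0.03 0.01 0 0; 0.03 -0.03 0.01 0 0; 0.03 -0.03 0.01 0 0; 0.03 -0.03 0.005 0 0; 0.03 -0.02 0.0025 0 0; 0.03 0 0 0 0; 0.03 0 0 0 0; 0.03 0 0 0 0"
}}

```text
time: 5.4
tool_pos: [0.5529, -0.1455, 0.204]
orientation: [[-0.0, 1.0, 0.0], [1.0, 0.0, 0.001], [0.001, 0.0, -1.0]]
ft_force: [0.5, 0.4, -0.4]
gripper_width: 0.0396
grasp_force: 15.0
```

Run:
```python
from h import *
st=ctrl.state(); print(st['tool_pos'])
c=viewer.read_camera('wrist'); cv2.imwrite('pics/w3.png',c['frame'][:,:,::-1])
print([(round(d['conf'],2),d['xy'],world(c,d['xy'],0,st).round(3)) for d in spot_point('tray_red','wrist')+spot_point('tray_green','wrist')])
```

```text
[ 0.55294934 -0.14545236  0.20398741]
[(0.69, [251.3, 353.6], array([ 0.556, -0.4  , -0.   ]))]
```

View pics/w3.png

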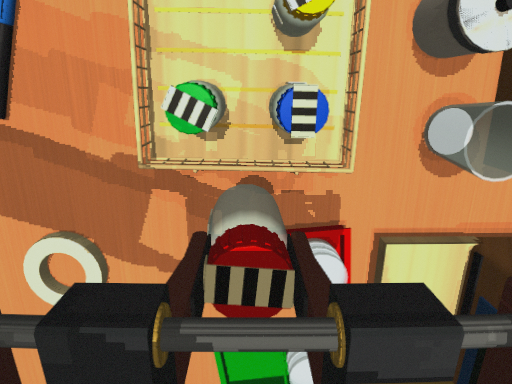

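Run:
```python
from h import *
H={'blue':(112,126),'red':(0,4),'yellow':(26,33),'green':(55,75)}
A={'blue':(.42,.03),'red':(-.26,.07),'yellow':(.27,.07),'green':(-.40,.07)}
for cam in ['scene','side','wrist']:
  st=ctrl.state(); c=viewer.read_camera(cam); f=c['frame']; h=cv2.cvtColor(f,cv2.COLOR_RGB2HSV)
  v,u=np.mgrid[:384,:512]; z=c['range_z'].ravel()
  q=cv2.undistortPoints(np.c_[u.ravel(),v.ravel()].astype(float)[:,None],np.array(c['mtx']),np.array(c['D']))[:,0]
  C=np.c_[q,np.ones(len(q))]*z[:,None]
  if cam=='wrist':
    M=np.array(c['mount']); P=(C@M[:3,:3].T+M[:3,3])@np.array(st['orientation']).T+st['tool_pos']
  else: P=(C-np.array(c['t']))@np.array(c['R'])
  for n,(a,b) in H.items():
    hh=h.reshape(-1,3); y0=dict(blue=.40,red=-.26,yellow=.27,green=-.40)[n]
    k=(hh[:,0]>=a)&(hh[:,0]<=b)&(hh[:,1]>170)&(hh[:,2]>50)&(z>0)&(abs(P[:,1]-y0)<.062)&(P[:,0]>.4)&(P[:,0]<.7)&(P[:,2]<.035)
    if k.sum()<60: print(cam,n,k.sum()); continue
    Q=P[k]; r=cv2.minAreaRect(Q[:,:2].astype(np.float32)); 
    ctr,wh,an=np.array(r[0]),r[1],r[2]
    if wh[0]<wh[1]: an-=90
    t=np.radians(an); o=ctr-.037*np.array([np.cos(t),np.sin(t)])
    print(cam,n,k.sum(),ctr.round(3),np.round(wh,3),round(an,1),'origin',o.round(3),Q[:,2].max().round(3))
```

```text
scene blue 769 [0.582 0.403] [0.161 0.093] 5.1 origin [0.545 0.4  ] 0.026
scene red 1188 [ 0.582 -0.259] [0.181 0.093] 5.2 origin [ 0.545 -0.263] 0.025
scene yellow 459 [0.523 0.274] [0.163 0.112] 2.8 origin [0.486 0.272] 0.025
scene green 1091 [ 0.594 -0.398] [0.162 0.089] 8.1 origin [ 0.558 -0.404] 0.024
side blue 182 [0.578 0.401] [0.154 0.094] 5.1 origin [0.542 0.398] 0.025
side red 1240 [ 0.589 -0.259] [0.158 0.094] 5.5 origin [ 0.552 -0.263] 0.026
side yellow 31
side green 1254 [ 0.591 -0.399] [0.156 0.089] 7.9 origin [ 0.554 -0.404] 0.025
wrist blue 0
wrist red 933 [ 0.633 -0.245] [0.07  0.069] 4.7 origin [ 0.596 -0.248] 0.024
wrist yellow 0
wrist green 2164 [ 0.558 -0.407] [0.09  0.072] 7.8 origin [ 0.521 -0.412] 0.024
```

>>> {"op": "step_arm", "data": {
  "moves": "0.03 -0.03 0 0 0; 0.03 -0.03 0 0 0; 0.03 -0.03 0 0.01 0; 0.03 -0.0275 0 0.025 0; 0.03 0 0 0.035 0; 0.03 0 0 0.03 0; 0.03 0 0 0.02 0; 0.03 0 0 0.01 0; 0.03 0 0 0 0; 0.03 0 0 0 0"
}}

```text
time: 6.53
tool_pos: [0.5533, -0.2633, 0.0743]
orientation: [[-0.001, 1.0, 0.0], [1.0, 0.001, -0.0], [-0.0, 0.0, -1.0]]
ft_force: [-0.5, -0.0, -0.6]
gripper_width: 0.0398
grasp_force: 15.0
```

Run:
```python
from h import *
c=viewer.read_camera('side'); cv2.imwrite('pics/s3.png',cv2.resize(c['frame'][170:330,190:400,::-1],None,fx=3,fy=3))
```

```text
(no output)
```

View pics/s3.png

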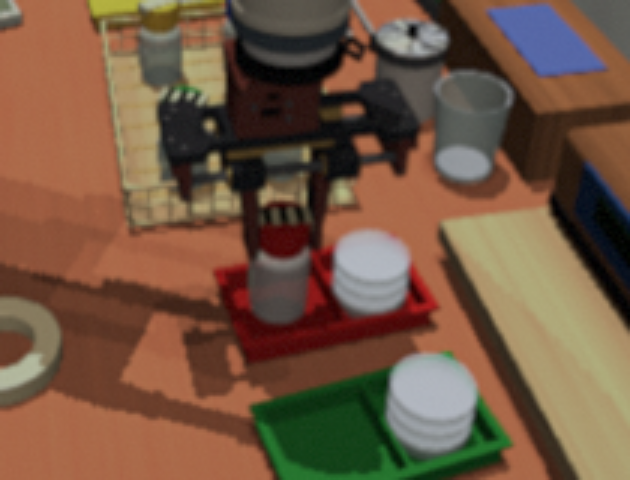

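The red bottle hangs over the middle of its compartment (~(278,290) in the crop). I'll lower it gently until it touches.

>>> {"op": "step_arm", "data": {
  "moves": "0.03 0 0 0.006 0; 0.03 0 0 0.003 0; 0.03 0 0 0.0015 0; 0.03 0 0 0.001 0; 0.03 0 0 0 0; 0.03 0 0 0 0"
}}

```text
time: 7.08
tool_pos: [0.5532, -0.2636, 0.0626]
orientation: [[0.0, 1.0, 0.001], [1.0, -0.0, -0.0], [-0.0, 0.001, -1.0]]
ft_force: [0.0, -0.4, 0.5]
gripper_width: 0.0399
grasp_force: 15.0
```

>>> {"op": "step_arm", "data": {
  "moves": "0.03 0 0 0.0005 0; 0.03 0 0 0 0; 0.07 0 0 0 0; 0.07 0 0 0 0; 0.07 0 0 0 0; 0.07 0 0 -0.02 0; 0.07 0 0 -0.035 0; 0.07 0 0 -0.035 0; 0.07 0.03 -0.005 -0.03 0; 0.07 0.035 -0.01 0 0; 0.07 0.035 -0.01 0 0; 0.07 0.035 -0.01 0 0; 0.07 0.03 -0.005 0 0; 0.07 0.02 -0.004 0 0"
}}

```text
time: 8.25
tool_pos: [0.5085, -0.0767, 0.181]
orientation: [[-0.001, 1.0, 0.0], [1.0, 0.001, 0.001], [0.001, 0.0, -1.0]]
ft_force: [-0.4, -0.3, 0.5]
gripper_width: 0.0701
grasp_force: 0.0
```

Run:
```python
from h import *
c=viewer.read_camera('wrist')
s={'orientation':np.array([[0,1,0],[1,0,0],[0,0,-1.]]),'tool_pos':[.5529,-.1455,.204]}
for p in [(191,108),(303,111)]: print(world(c,p,.095,s))
c=viewer.read_camera('scene')
print([(d['conf'],world(c,d['xy'],.0485)) for d in spot_point('ok_red_mid','scene')])
```

```text
[ 0.50776042 -0.07659945  0.095     ]
[ 0.59539204 -0.07896043  0.095     ]
[(0.78, array([ 0.55154959, -0.25868534,  0.0485    ]))]
```

>>> {"op": "step_arm", "data": {
  "moves": "0.07 0 0 0.03 0; 0.07 0 0 0.03 0; 0.07 0 0 0.03 0; 0.07 0 0 0.02 0; 0.07 0 0 0.0075 0; 0.07 0 0 0 0; 0.07 0 0 0 0; 0.03 0 0 0 0; 0.03 0 0 0 0; 0.03 0 0 0 0; 0.03 0 0 0 0; 0.03 0 0 0 0"
}}

```text
time: 9.4
tool_pos: [0.5094, -0.0793, 0.0641]
orientation: [[-0.0, 1.0, 0.001], [1.0, 0.0, -0.0], [-0.0, 0.001, -1.0]]
ft_force: [-0.3, 0.1, -0.6]
gripper_width: 0.0402
grasp_force: 10.8
```

>>> {"op": "step_arm", "data": {
  "moves": "0.03 0 0 0 0; 0.03 0 0 -0.01 0; 0.03 0 0 -0.03 0; 0.03 0 0 -0.035 0; 0.03 0 0 -0.035 0; 0.03 -0.02 0.005 -0.025 0; 0.03 -0.035 0.006 0 0; 0.03 -0.035 0.006 0 0; 0.03 -0.035 0.006 0 0; 0.03 -0.035 0.006 0 0; 0.03 -0.035 0.006 0 0; 0.03 -0.035 0.006 0 0; 0.03 -0.035 0.006 0 0; 0.03 -0.035 0 0 0; 0.03 -0.02 0 0 0; 0.03 -0.0045 0 0 0; 0.03 0 0 0 0; 0.03 0 0 0 0"
}}

```text
time: 10.9
tool_pos: [0.5562, -0.4031, 0.1984]
orientation: [[-0.0, 1.0, -0.0], [1.0, 0.0, 0.001], [0.001, -0.0, -1.0]]
ft_force: [0.3, 0.2, -1.2]
gripper_width: 0.0399
grasp_force: 15.0
```

>>> {"op": "step_arm", "data": {
  "moves": "0.03 0 0 0.02 0; 0.03 0 0 0.035 0; 0.03 0 0 0.035 0; 0.03 0 0 0.02 0; 0.03 0 0 0.012 0; 0.03 0 0 0.006 0; 0.03 0 0 0.004 0; 0.03 0 0 0.002 0; 0.03 0 0 0.0015 0; 0.03 0 0 0 0; 0.03 0 0 0 0"
}}

```text
time: 11.82
tool_pos: [0.5566, -0.4042, 0.0643]
orientation: [[0.0, 1.0, 0.002], [1.0, -0.0, -0.001], [-0.001, 0.002, -1.0]]
ft_force: [-0.2, -0.4, -1.1]
gripper_width: 0.0402
grasp_force: 15.0
```

Run:
```python
from h import *
c=viewer.read_camera('side'); cv2.imwrite('pics/s4.png',cv2.resize(c['frame'][200:384,190:400,::-1],None,fx=3,fy=3))
```

```text
(no output)
```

View pics/s4.png

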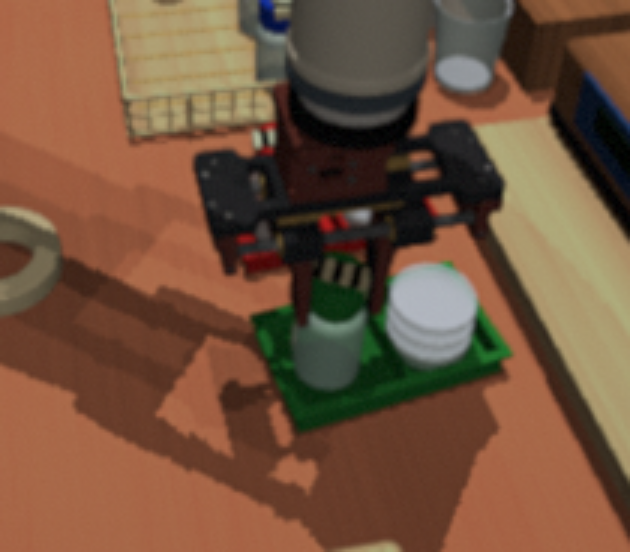

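The green bottle sits in the middle of the green compartment (~(330,340) in the crop). I'll lower 2 mm, release and go for blue.

>>> {"op": "step_arm", "data": {
  "moves": "0.03 0 0 0.001 0; 0.03 0 0 0.001 0; 0.03 0 0 0 0; 0.07 0 0 0 0; 0.07 0 0 0 0; 0.07 0 0 0 0; 0.07 0 0 -0.02 0; 0.07 0 0 -0.035 0; 0.07 0 0 -0.035 0; 0.07 0.02 0.005 -0.03 0; 0.07 0.035 0.005 0 0; 0.07 0.035 0.005 0 0; 0.07 0.035 0.005 0 0; 0.07 0.035 0.005 0 0; 0.07 0.035 0.005 0 0; 0.07 0.035 0.005 0 0; 0.07 0.035 0.005 0 0; 0.07 0.035 0.0005 0 0; 0.07 0.026 0 0 0; 0.07 0 0 0 0"
}}

```text
time: 13.53
tool_pos: [0.5967, -0.0727, 0.1809]
orientation: [[-0.005, 1.0, 0.0], [1.0, 0.005, 0.002], [0.002, 0.0, -1.0]]
ft_force: [-0.3, -0.8, -0.9]
gripper_width: 0.0701
grasp_force: 0.0
```

>>> {"op": "step_arm", "data": {
  "moves": "0.07 0 0 0.02 0; 0.07 0 0 0.03 0; 0.07 0 0 0.02 0; 0.07 0 0 0 0; 0.07 0 0 0 0"
}}

```text
time: 13.95
tool_pos: [0.5958, -0.0781, 0.1096]
orientation: [[0.0, 1.0, -0.003], [1.0, -0.0, 0.0], [0.0, -0.003, -1.0]]
ft_force: [0.1, 0.3, 0.2]
gripper_width: 0.0698
grasp_force: 0.0
```

Run:
```python
from h import *
c=viewer.read_camera('wrist'); cv2.imwrite('pics/w5.png',c['frame'][:,:,::-1])
```

```text
(no output)
```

View pics/w5.png

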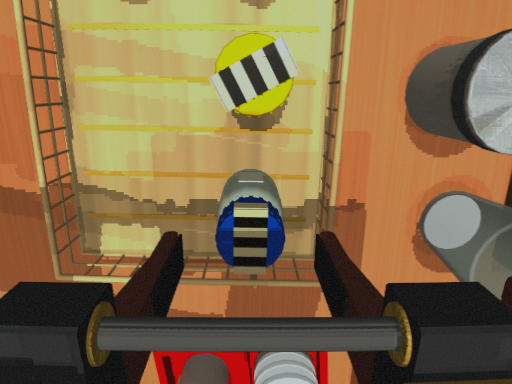

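The blue striped cap (250,235) is centred between the fingers. Lowering and gripping.

>>> {"op": "step_arm", "data": {
  "moves": "0.07 0 0 0.02 0; 0.07 0 0 0.02 0; 0.07 0 0 0.006 0; 0.07 0 0 0 0; 0.07 0 0 0 0; 0.03 0 0 0 0; 0.03 0 0 0 0; 0.03 0 0 0 0; 0.03 0 0 0 0; 0.03 0 0 0 0; 0.03 0 0 0 0"
}}

```text
time: 14.92
tool_pos: [0.5968, -0.0778, 0.0653]
orientation: [[-0.0, 1.0, 0.001], [1.0, 0.0, -0.0], [-0.0, 0.001, -1.0]]
ft_force: [-0.3, -1.0, 1.7]
gripper_width: 0.0399
grasp_force: 15.0
```

>>> {"op": "step_arm", "data": {
  "moves": "0.03 0 0 -0.01 0; 0.03 0 0 -0.03 0; 0.03 0 0 -0.035 0; 0.03 0 0 -0.035 0; 0.03 0 0 -0.03 0; 0.03 0.015 0 -0.01 0; 0.03 0.03 -0.006 0 0; 0.03 0.035 -0.006 0 0; 0.03 0.035 -0.006 0 0; 0.03 0.035 -0.006 0 0; 0.03 0.035 -0.006 0 0; 0.03 0.035 -0.006 0 0; 0.03 0.035 -0.006 0 0; 0.03 0.03 -0.006 0 0; 0.03 0.015 -0.006 0 0; 0.03 0 0 0 0; 0.03 0 0 0 0; 0.03 0 0 0 0"
}}

```text
time: 16.42
tool_pos: [0.5424, 0.2221, 0.2142]
orientation: [[-0.0, 1.0, -0.001], [1.0, 0.0, -0.001], [-0.001, -0.001, -1.0]]
ft_force: [0.6, -0.6, -2.1]
gripper_width: 0.0395
grasp_force: 15.0
```

Run:
```python
from h import *
st=ctrl.state(); print(st['tool_pos'])
c=viewer.read_camera('wrist'); cv2.imwrite('pics/w6.png',c['frame'][:,:,::-1])
for n in ['tray_blue','tray_yellow']: print(n,[(round(d['conf'],2),d['xy'],world(c,d['xy'],0,st).round(3)) for d in spot_point(n,'wrist')])
```

```text
[0.54240263 0.22206574 0.21423481]
tray_blue []
tray_yellow [(0.84, [197.8, 129.0], array([0.486, 0.263, 0.   ]))]
```

View pics/w6.png

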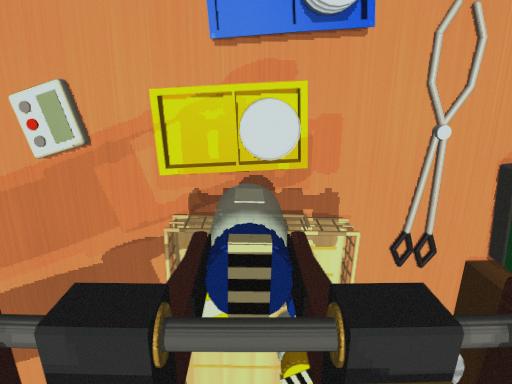

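The yellow compartment is centred at ~(198,130), which puts its centre at (0.486, 0.263). The blue tray shows at the top edge, from (210,38) to (372,26).

>>> {"op": "step_arm", "data": {
  "moves": "0.03 0.03 0 0 0; 0.03 0.03 0 0 0; 0.03 0.02 0 0 0; 0.03 0 0 0 0; 0.03 0 0 0 0"
}}

```text
time: 16.98
tool_pos: [0.5428, 0.3021, 0.2144]
orientation: [[-0.0, 1.0, -0.001], [1.0, 0.0, -0.001], [-0.001, -0.001, -1.0]]
ft_force: [-0.1, 0.5, -1.4]
gripper_width: 0.0395
grasp_force: 15.0
```

Run:
```python
from h import *
st=ctrl.state(); print(st['tool_pos'])
c=viewer.read_camera('wrist')
for n in ['tray_blue']: print(n,[(round(d['conf'],2),d['xy'],world(c,d['xy'],0,st).round(3)) for d in spot_point(n,'wrist')])
h=cv2.cvtColor(c['frame'],cv2.COLOR_RGB2HSV); m=((h[...,0]>108)&(h[...,0]<128)&(h[...,1]>170)).astype(np.uint8); m[200:]=0
u=np.argwhere(m)[:,::-1]
r=cv2.boxPoints(cv2.minAreaRect(u.astype(np.float32)));P=np.array([world(c,p,.022,st)[:2] for p in r]);print(r,P.round(3),P.mean(0))
```

```text
[0.54279687 0.30209132 0.21443076]
tray_blue [(0.85, [254.2, 74.9], array([0.548, 0.4  , 0.   ]))]
[[202.90866   27.781841]
 [366.96085   15.477947]
 [373.97885  109.05159 ]
 [209.92667  121.355484]] [[0.499 0.443]
 [0.656 0.454]
 [0.671 0.366]
 [0.503 0.353]] [0.58224602 0.40419338]
```

>>> {"op": "step_arm", "data": {
  "moves": "0.03 0.03 0.002 0 0; 0.03 0.03 0 0 0; 0.03 0.025 0 0.01 0; 0.03 0.0135 0 0.02 0; 0.03 0 0 0.03 0; 0.03 0 0 0.03 0; 0.03 0 0 0.025 0; 0.03 0 0 0.015 0; 0.03 0 0 0.01 0; 0.03 0 0 0.006 0; 0.03 0 0 0.003 0; 0.03 0 0 0 0; 0.03 0 0 0 0; 0.03 0 0 0 0"
}}

```text
time: 18.25
tool_pos: [0.5454, 0.4011, 0.0677]
orientation: [[0.0, 1.0, 0.002], [1.0, -0.0, 0.001], [0.001, 0.002, -1.0]]
ft_force: [-0.0, 0.4, -1.4]
gripper_width: 0.0399
grasp_force: 15.0
```

Run:
```python
from h import *
c=viewer.read_camera('scene'); cv2.imwrite('pics/c7.png',cv2.resize(c['frame'][100:230,290:450,::-1],None,fx=4,fy=4))
```

```text
(no output)
```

View pics/c7.png

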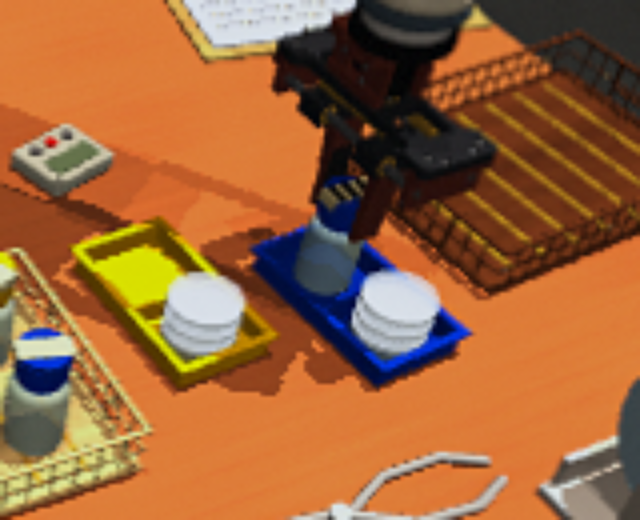

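The blue bottle is inside the blue compartment (~(328,255) in the crop). Lowering it, releasing, and moving back for yellow.

>>> {"op": "step_arm", "data": {
  "moves": "0.03 0 0 0.002 0; 0.03 0 0 0.0015 0; 0.03 0 0 0.0005 0; 0.03 0 0 0 0; 0.07 0 0 0 0; 0.07 0 0 0 0; 0.07 0 0 0 0; 0.07 0 0 -0.02 0; 0.07 0 0 -0.035 0; 0.07 0 0 -0.035 0; 0.07 -0.02 0.005 -0.035 0; 0.07 -0.035 0.005 -0.01 0; 0.07 -0.035 0.005 0 0; 0.07 -0.035 0.005 0 0; 0.07 -0.035 0.005 0 0; 0.07 -0.035 0.005 0 0; 0.07 -0.035 0.005 0 0; 0.07 -0.035 0.005 0 0; 0.07 -0.035 0.005 0 0; 0.07 -0.035 0.005 0 0"
}}

```text
time: 19.97
tool_pos: [0.5946, 0.0641, 0.1967]
orientation: [[-0.0, 1.0, -0.0], [1.0, 0.0, 0.0], [0.0, -0.0, -1.0]]
ft_force: [1.1, 0.3, -0.4]
gripper_width: 0.07
grasp_force: 0.0
```

>>> {"op": "step_arm", "data": {
  "moves": "0.07 -0.03 0.003 0 0; 0.07 -0.02 0 0 0; 0.07 -0.004 0 0 0; 0.07 0 0 0 0; 0.07 0 0 0 0"
}}

```text
time: 20.38
tool_pos: [0.5976, 0.0124, 0.1967]
orientation: [[0.0, 1.0, -0.0], [1.0, -0.0, 0.001], [0.001, -0.0, -1.0]]
ft_force: [-0.1, -0.5, 0.5]
gripper_width: 0.0703
grasp_force: 0.0
```

Run:
```python
from h import *
st=ctrl.state(); print(st['tool_pos'])
c=viewer.read_camera('wrist'); cv2.imwrite('pics/w8.png',c['frame'][:,:,::-1])
h=cv2.cvtColor(c['frame'],cv2.COLOR_RGB2HSV); m=((h[...,0]>24)&(h[...,0]<34)&(h[...,1]>200)).astype(np.uint8)
n,l,s,ce=cv2.connectedComponentsWithStats(m)
for i in range(1,n):
    if s[i,4]>150: print(s[i],world(c,ce[i],.09,st).round(4))
```

```text
[0.59761364 0.01239961 0.19672416]
[107  51  41  24 429] [0.504  0.1167 0.09  ]
[120  84  39  23 432] [0.5142 0.0902 0.09  ]
[225 171  38  25 397] [0.5917 0.0224 0.09  ]
```

View pics/w8.png

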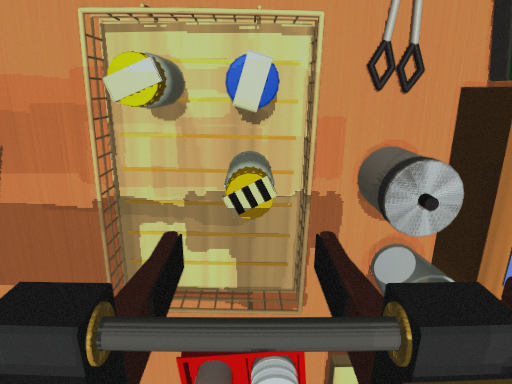

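The yellow striped cap (249,194) is lined up between the fingers. Before lowering, I'll check the tin's height against the gripper body.

Run:
```python
from h import *
st=ctrl.state(); c=viewer.read_camera('wrist'); M=np.array(c['mount'])
for p in [(400,200),(440,215),(395,270),(249,194)]:
    u=cv2.undistortPoints(np.array([[p]],float),np.array(c['mtx']),np.array(c['D']))[0,0]
    X=np.array([*u,1])*c['range_z'][p[1],p[0]]; print(p,(np.array(st['orientation'])@(M[:3,:3]@X+M[:3,3])+st['tool_pos']).round(3))
```

```text
(400, 200) [0.728 0.005 0.085]
(440, 215) [ 0.766 -0.009  0.084]
(395, 270) [ 0.748 -0.08   0.054]
(249, 194) [0.598 0.014 0.096]
```

The tin top is 85 mm high, so it's clear of the gripper.

>>> {"op": "step_arm", "data": {
  "moves": "0.07 0.001 0 0.025 0; 0.07 0 0 0.035 0; 0.07 0 0 0.035 0; 0.07 0 0 0.025 0; 0.07 0 0 0.0125 0; 0.07 0 0 0 0; 0.07 0 0 0 0; 0.03 0 0 0 0; 0.03 0 0 0 0; 0.03 0 0 0 0; 0.03 0 0 0 0; 0.03 0 0 0 0; 0.03 0 0 0 0"
}}

```text
time: 21.57
tool_pos: [0.5981, 0.0127, 0.0653]
orientation: [[0.0, 1.0, 0.002], [1.0, -0.0, -0.0], [-0.0, 0.002, -1.0]]
ft_force: [-0.3, -0.4, 2.7]
gripper_width: 0.0398
grasp_force: 15.0
```

>>> {"op": "step_arm", "data": {
  "moves": "0.03 0 0 -0.01 0; 0.03 0 0 -0.03 0; 0.03 0 0 -0.035 0; 0.03 0 0 -0.035 0; 0.03 0 0 -0.03 0; 0.03 0.01 -0.005 -0.005 0; 0.03 0.03 -0.013 0 0; 0.03 0.03 -0.013 0 0; 0.03 0.03 -0.013 0 0; 0.03 0.03 -0.013 0 0; 0.03 0.03 -0.013 0 0; 0.03 0.03 -0.013 0 0; 0.03 0.03 -0.013 0 0; 0.03 0.02 -0.01 0 0; 0.03 0.01 -0.006 0 0; 0.03 0 0 0 0; 0.03 0 0 0 0; 0.03 0 0 0 0"
}}

```text
time: 23.07
tool_pos: [0.486, 0.2617, 0.2091]
orientation: [[0.001, 1.0, -0.0], [1.0, -0.001, -0.001], [-0.001, -0.0, -1.0]]
ft_force: [-0.4, -0.2, -1.4]
gripper_width: 0.0393
grasp_force: 15.0
```

>>> {"op": "step_arm", "data": {
  "moves": "0.03 0 0 0.02 0; 0.03 0 0 0.035 0; 0.03 0 0 0.035 0; 0.03 0 0 0.025 0; 0.03 0 0 0.013 0; 0.03 0 0 0.007 0; 0.03 0 0 0.005 0; 0.03 0 0 0.002 0; 0.03 0 0 0 0; 0.03 0 0 0 0"
}}

```text
time: 23.9
tool_pos: [0.4866, 0.2631, 0.0692]
orientation: [[0.0, 1.0, 0.003], [1.0, -0.0, 0.001], [0.001, 0.003, -1.0]]
ft_force: [0.6, -0.0, -0.4]
gripper_width: 0.0395
grasp_force: 15.0
```

Run:
```python
from h import *
c=viewer.read_camera('scene'); cv2.imwrite('pics/c9.png',cv2.resize(c['frame'][100:230,270:430,::-1],None,fx=4,fy=4))
```

```text
(no output)
```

View pics/c9.png

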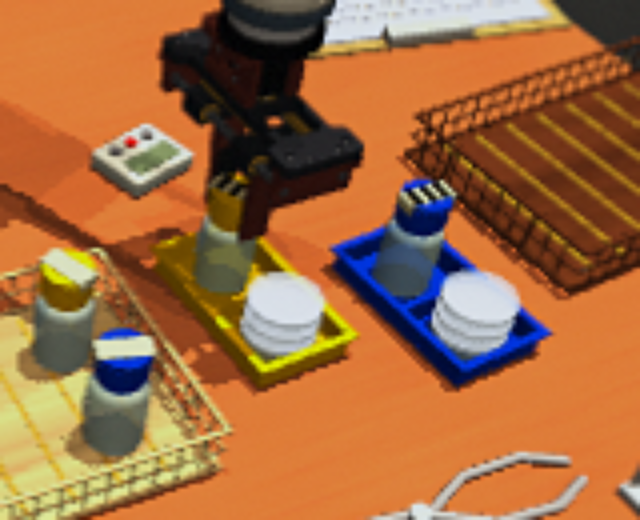

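The blue bottle stands upright in its tray (~(410,245)), and the yellow one is inside its compartment (~(225,255)). Both plain bottles are untouched. Lowering 5 mm, releasing and retreating.

>>> {"op": "step_arm", "data": {
  "moves": "0.03 0 0 0.003 0; 0.03 0 0 0.0015 0; 0.03 0 0 0.0007 0; 0.03 0 0 0 0; 0.03 0 0 0 0; 0.07 0 0 0 0; 0.07 0 0 0 0; 0.07 0 0 0 0; 0.07 0 0 -0.02 0; 0.07 0 0 -0.035 0; 0.07 0 0 -0.035 0; 0.07 0 0 -0.035 0; 0.07 0 0 -0.02 0; 0.07 -0.03 0 0 0; 0.07 -0.03 0 0 0; 0.07 -0.03 0 0 0; 0.07 -0.03 0 0 0; 0.07 0 0 0 0; 0.07 0 0 0 0"
}}

```text
time: 25.53
tool_pos: [0.4857, 0.1418, 0.2072]
orientation: [[0.003, 1.0, 0.0], [1.0, -0.003, 0.0], [0.0, 0.0, -1.0]]
ft_force: [0.1, 0.7, 0.3]
gripper_width: 0.07
grasp_force: 0.0
```

Run:
```python
from h import *
c=viewer.read_camera('scene'); cv2.imwrite('pics/c10.png',cv2.resize(c['frame'][110:310,80:430,::-1],None,fx=2.2,fy=2.2))
for n in ['blue','red','yellow','green']: print(n,[(round(d['conf'],2),world(c,d['xy'],.0485).round(3)) for d in spot_point(f'ok_{n}_mid','scene')[:2]])
```

```text
blue [(0.64, array([0.542, 0.398, 0.048]))]
red [(0.66, array([ 0.55 , -0.267,  0.049]))]
yellow [(0.77, array([0.477, 0.268, 0.048]))]
green [(0.93, array([ 0.562, -0.41 ,  0.048]))]
```

View pics/c10.png

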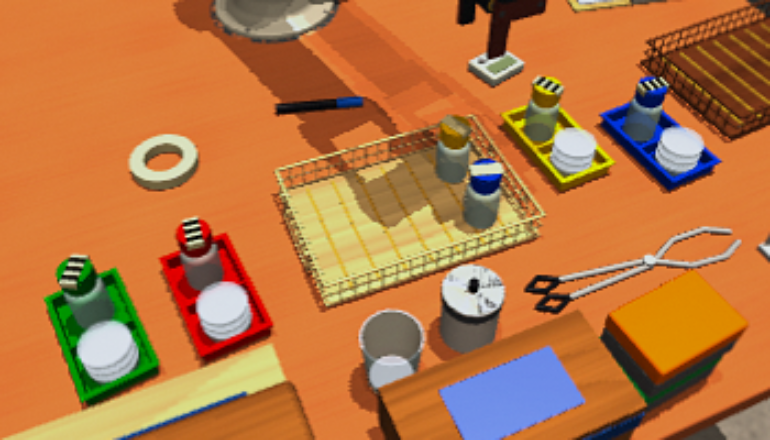

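All four striped bottles stand upright in their own trays: green (88,290), red (200,255), yellow (543,110), blue (645,110). The plain-tape pair is still in the basket at (452,150) and (483,190).

```bash
python3 -c "
from plant import ctrl
print(ctrl.sign_off())"
```

```text
the job is handed in; nothing more can be done
None
```

All four striped-tape bottles stand upright in the empty compartments of their own colour trays, both plain-tape bottles stayed where they were in the basket, and I handed the job in at about 26 s of the 96 s allowed; sign-off gave no verdict.

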